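# Pull the filter plug from the irrigation block

### The arm

A 7-joint arm with a two-finger parallel gripper is mounted at the origin on the work surface. World frame = base frame: x ahead of the robot, y to its left, z up, the work surface at z = 0. Lengths are in m, angles in rad, forces in N, time in s.
With the tool pointing down it reaches from about 0.425 to 0.925 m from the base axis. Payload 6.8 kg.
Tool frame: the origin (TCP) lies on the front face of the gripper's body, between the roots of the fingers; the fingertips stand 73 mm ahead of it and the grasp point (between the pads) lies 54 mm ahead of it; z points along the fingers, y is the line along which they close (so a half turn about z gives the same grasp; the last joint's range is limited). The gripper opens to 85 mm and grips with 20 to 120 N. Pads are 22 mm wide; open, the fingers measure 114 mm over their backs; the gripper's body (76 mm by 85 mm) begins 54 mm behind the grasp point. The pads swing forward as they close: fully open they stand 13 mm farther back than shut.
Start: joints at [1.107, 0.477, 0.022, 1.555, -0.011, 1.109, -0.083], TCP at [0.235, -0.633, 0.304] pointing down, gripper open.
Joint ranges: [-2.96, 2.96], [-0.34, 2.1], [-1.41, 1.46], [0.24, 2.44], [-1.37, 4.51], [0.17, 1.92], [-2.96, 2.96]. Speed limits (rad/s): [2.39, 2.39, 3.14, 3.14, 3.14, 3.14, 3.14].

### API

Orientations are given as a unit quaternion [w, x, y, z].
In Python, from station import bot, optics gives the robot as it stands.
- The arm moves only by the tool drive_tool, never from a script. Its argument "deltas" is a list of rows, each an object with "gripper": the closure in counts, from 0 (fully open) to 255 (shut); "offset": the shift along the tool's x, y, z in units of 1000 mm (1.0 is 1000 mm), a list of three; "angular": the turn, a rotation vector about the tool's x, y, z in units of 45 degrees (1.0 is 45 degrees), a list of three. In form: [{"gripper": gripper, "offset": [dx, dy, dz], "angular": [rx, ry, rz]}, ...]. A call has 1 to 5 rows; each row is the pose to reach, as a shift and turn from the pose commanded when the call began, along the tool's axes at that moment; what a row does not reach only later rows make up. A row lasts 1/10 s, in which the tool goes at most 50 mm and 8.59 degrees, less where a joint would pass 70% of its speed; a pose out of reach is approached as far as the arm can. A call with a number of a shift or a turn outside -1 to 1 is refused whole. A call with a gripper value outside its range is refused whole. The fingers move at their own pace and stop on an object; "grip_force" is the grip in N (left out, the last holds). Time passes only in rows, so rows that repeat a pose let the fingers close. It gives the time, the measured TCP pose, the force, the opening and the grip force at its end, in the units of the state.
- bot.get_obs(): the state, without advancing time (a new reading comes with each control period).
- optics.read_camera(name): name is "scene" or "top"; returns the picture (480x640x3 uint8, blue, green, red); there is no depth.
- optics.camera_model(name): a dict with "fx", "fy", "cx", "cy" (pixels), "dist" ([k1, k2, p1, p2, k3] as OpenCV has them; the pictures are not rectified), "cam_to_world" (4x4, takes a point from camera to world coordinates). Camera axes: x right, y up, looking along -z (the intrinsics and any distortion apply to the point x, -y, -z); pixel columns grow to the right and rows downward; lengths in m; the calibration is good to about 2 mm. A picture is of the moment at which its call begins. camera_model takes no time and is no camera call.
- bot.hand_in(): hands the job in; it is judged then, once.
The state is a dict: "t": time; "q": joint angles; "joint_vel": joint speeds; "joint_torque": joint torques, N m; "eef_pos": TCP position; "tool_rot": TCP orientation; "contact_force": force on the tool from outside, world axes, zero at the start; "torque": the same for the moment, N m; "gripper_width": opening from 0.0 (shut) to 1.0 (fully open); "grasp_force": force on a finger pad.
Only numpy, scipy, OpenCV 4.12 (cv2) and the standard library are available. Lean on these libraries where they do the work, as an engineer would, in place of code of your own. Each camera call takes 0.05 s, during which the arm holds its last target. There are 200 camera calls.

### The job

Screw the red T-handled puller into the orange plug of the irrigation filter block (down the slot, then a quarter turn clockwise as far as it goes), and draw the plug straight up out of its port. Stand the plug upright in the black drip tray without dropping it, leave the puller screwed into it, and let go; leave the grey plug and everything else where they are.

Things in the scene. Friction and masses are not known exactly. Their poses are not given: they have to be found in the camera images.
- filter_block: Fixed grey irrigation filter block, 100 (x) x 200 (y) x 62 mm tall; origin at the centre of its underside. Two square ports, 66 mm wide and 48 mm deep, open at the top at y = -48 and +48 mm of its frame; each holds a square plug flush with the block's top. Two blue hose stubs stick out 30 mm on its far (+x) side.
- orange_plug: Loose orange blind plug, 64 mm square, 48 mm tall, about 0.3 kg, sunk flush in one of the two ports (either one), 14 mm above the table, with 1 mm play each side; the port keeps it from turning. Origin at the centre of its underside, z up. White marks on its top, on its y axis, show where the handle bar points when the puller is home.
- orange_plug_top (a point): Centre of the plug's top face, the middle of its slot: 53 mm long (plug's x axis), 16 mm wide. Below is a two-start quarter-turn thread: the puller's foot drops in and lands 18 mm below this point; turned 90 degrees clockwise seen from above it sinks 3 mm more (to 21 mm below) and a stop lies a few degrees on. It turns no other way. Thread play 3 mm up and down.
- grey_plug: The other plug, grey with black marks, the same size and in the other port: to be left alone. Origin at the centre of its underside.
- stand: Fixed wooden stand, 80 (x) x 70 (y) x 45 mm tall, origin at the centre of its underside; a slot-shaped pocket 48 x 15 mm (long along x), 40 mm deep, holds the puller upright at the start, its foot 5 mm above the table.
- puller_grip (a point): Centre of the red handle bar of the loose T-handled puller (0.22 kg), 105 mm above the bottom of the puller's foot. The bar is 90 mm long along the puller's x axis, 16 mm thick (y), 22 mm tall (z). Below it a steel rod of 12 mm diameter ends in a cross foot 44 mm long (parallel to the handle bar), 10 mm wide, 8 mm tall.
- puller_tip (a point): Centre of the bottom face of the puller's foot, on the rod's axis; same axes as the handle's.
- drip_tray: Fixed square black drip tray, 170 x 170 mm, rim 25 mm tall, walls and floor 5 mm thick; origin at the centre of its underside.
- terracotta_pot: Bystander: a terracotta pot, 80 mm wide, 70 mm tall, on the robot's side of the filter block.
- green_pot: Bystander: a green plastic pot, 90 mm wide, 85 mm tall, beyond the filter block.
- black_pot: Bystander: a black plastic pot, 90 mm wide, 85 mm tall, beyond the filter block.
- feed_bottle: Bystander: a white bottle with green cap, 64 mm wide, 170 mm tall, beyond the filter block.
- brush: Bystander: a hand brush lying on the table, 160 mm long.
- trowel: Bystander: a flat hand tool with wooden handle lying on the table, 190 mm long.
There are look-alikes about, which are no part of the job. Leave any turquoise or yellow look-alike of the part that bears puller_grip alone.

How it is judged:
By the outcome, as a careful person would: the job done as asked, in the order asked, and still so for the second after the job is handed in, with the robot touching nothing.
It also fails if it takes over 64 s, if anything falls off the work surface, if the arm or the gripper's body presses on something with over 40 N, if the wrist force passes 120 N, or if a joint passes its speed limit or range.

## Working session

There is one attempt and no reset: what is moved stays moved. The work goes in short steps, Python scripts to look and compute and a tool call to move; the robot and the scene stay as the last step left them, time stands still between calls to the robot, and variables do not carry over. Pictures are saved under pics/ and viewed, at most 12 in all, crops included, and the job is handed in when it is done.

Besides the shell and the picture viewer there is one more tool, called after ">>>" as name(argument=value, ...) on one line, values as JSON. drive_tool: Moves the arm, as the interface text tells. Its arguments: {"type":"object","properties":{"deltas":{"type":"array"},"grip_force":{"type":"number"}},"required":["deltas"]}

```bash
mkdir -p pics; ls
python3 - <<'E'
from station import bot, optics
import cv2
for n in("scene","top"):
    im=optics.read_camera(n); cv2.imwrite(f"pics/{n}0.png",im)
    m=optics.camera_model(n); print(n,m)
print(bot.get_obs())
E
```

```text
pics
scene {'fx': 538.8044577237403, 'fy': 538.8044577237403, 'cx': 320.52942818923196, 'cy': 243.7958337107571, 'dist': array([-0.14384853,  0.        ,  0.        ,  0.        ,  0.        ]), 'cam_to_world': array([[ 0.7214634 , -0.54604804,  0.42581932,  0.98779505],
       [ 0.69233373,  0.58021963, -0.42897457, -0.37586081],
       [-0.012828  ,  0.60429853,  0.79665471,  0.90053129],
       [ 0.        ,  0.        ,  0.        ,  1.        ]])}
top {'fx': 469.48353716382866, 'fy': 469.48353716382866, 'cx': 319.2965990350132, 'cy': 239.6982003365422, 'dist': array([0.03392153, 0.        , 0.        , 0.        , 0.        ]), 'cam_to_world': array([[-0.00252156,  0.99145086, -0.13045627,  0.45281125],
       [-0.99998773, -0.00305635, -0.00389933,  0.05125915],
       [-0.00426471,  0.13044483,  0.9914464 ,  1.03567624],
       [ 0.        ,  0.        ,  0.        ,  1.        ]])}
{'t': 0.1, 'q': array([ 1.10690261,  0.47773327,  0.02237749,  1.55632706, -0.01148611,
        1.10930703, -0.08305194]), 'joint_vel': array([-0.00065622, -0.00180199,  0.00207862, -0.0020125 , -0.00122899,
        0.00108545,  0.00059892]), 'joint_torque': array([ 4.75944631e-03, -5.97756636e+01,  1.61412746e+00, -2.81953579e+01,
        1.29081178e-02,  5.03896052e-03,  3.84552413e-05]), 'eef_pos': array([ 0.23496137, -0.63235468,  0.30302369]), 'tool_rot': array([-7.93649306e-04,  9.84213850e-01,  1.76981411e-01, -2.18000281e-04]), 'contact_force': array([ 0.08778097,  0.85688368, -0.19937945]), 'torque': array([ 0.00018059, -0.02837307,  0.03567221]), 'grasp_force': 0.0, 'gripper_width': 0.9987783861317895}
```

View pics/scene0.png

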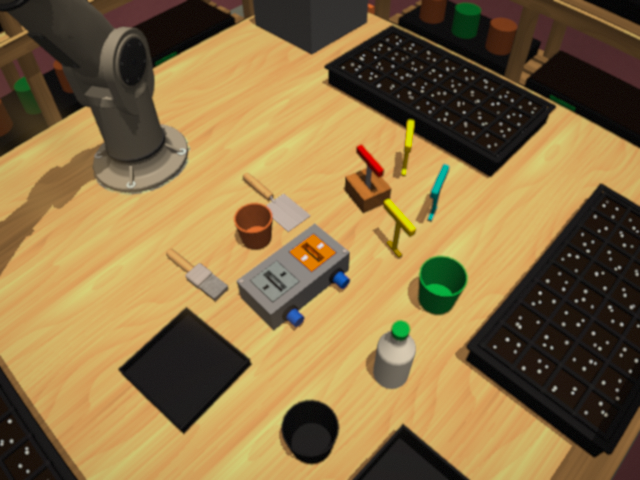

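View pics/top0.png

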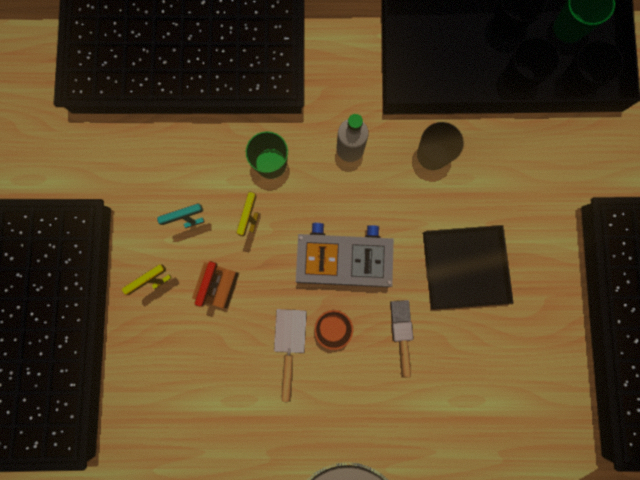

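The only red T-handle, in the wooden stand, is at scene (370,160), top (206,284). The look-alikes are yellow at scene (409,135) and (400,217), top (144,279) and (247,214), and turquoise at scene (440,180), top (181,214). I choose the red one. The orange plug is at scene (312,252), top (322,259). The tray is the black square at scene (185,368), top (467,267).

```bash
cat > h.py <<'E'
import numpy as np, cv2
from scipy.optimize import minimize
from station import bot, optics
M={n:optics.camera_model(n) for n in("scene","top")}
def proj(n,P):
    m=M[n]; T=np.linalg.inv(m["cam_to_world"]); P=np.atleast_2d(P)@T[:3,:3].T+T[:3,3]
    K=np.array([[m["fx"],0,m["cx"]],[0,m["fy"],m["cy"]],[0,0,1]])
    return cv2.projectPoints(P*[1,-1,-1],np.zeros(3),np.zeros(3),K,m["dist"])[0].reshape(-1,2)
def unproj(n,px,z):
    m=M[n]; K=np.array([[m["fx"],0,m["cx"]],[0,m["fy"],m["cy"]],[0,0,1]])
    u=cv2.undistortPoints(np.float64(px).reshape(-1,1,2),K,m["dist"]).reshape(-1,2)
    d=np.c_[u[:,0],-u[:,1],-np.ones(len(u))]@m["cam_to_world"][:3,:3].T; o=m["cam_to_world"][:3,3]
    return o+d*((z-o[2])/d[:,2])[:,None]
def mask(im,lo,hi,near,r=60):
    """largest blob of the HSV range within r px of near; hue may wrap"""
    h=cv2.cvtColor(im,cv2.COLOR_BGR2HSV)
    if lo[0]<0: k=cv2.inRange(h,(0,)+lo[1:],hi)|cv2.inRange(h,(180+lo[0],)+lo[1:],(180,)+hi[1:])
    else: k=cv2.inRange(h,lo,hi)
    w=np.zeros_like(k); cv2.circle(w,near,r,255,-1); k&=w
    _,L,S,_=cv2.connectedComponentsWithStats(k)
    return np.uint8(L==1+S[1:,4].argmax())*255
def hullof(k): return cv2.convexHull(cv2.findNonZero(k)).reshape(-1,2).astype(float)
def box(x,y,a,sx,sy,z0,z1):
    c,s=np.cos(a),np.sin(a)
    return np.array([[x+c*u-s*v,y+s*u+c*v,z] for u in(-sx/2,sx/2) for v in(-sy/2,sy/2) for z in(z0,z1)])
def iou(A,B):
    A,B=[cv2.convexHull(np.float32(q)) for q in(A,B)]
    i=cv2.intersectConvexConvex(A,B)[0]; return i/(cv2.contourArea(A)+cv2.contourArea(B)-i)
def fit(hulls,x0,sx,sy,z0,z1):
    f=lambda p:-sum(iou(proj(n,box(p[0],p[1],p[2],sx,sy,z0,z1)),h) for n,h in hulls.items())
    S=np.array([x0]+[np.array(x0)+d for d in np.diag([.02,.02,.3])])
    r=minimize(f,x0,method="Nelder-Mead",options=dict(initial_simplex=S,xatol=1e-5,fatol=1e-6))
    return r.x,-r.fun/len(hulls)
E
cat > m1.py <<'E'
from h import *
I={n:cv2.imread(f"pics/{n}0.png") for n in M}
def go(name,lo,hi,near,r,sx,sy,z0,z1,x0):
    H={}
    for n in M:
        k=mask(I[n],lo,hi,near[n],r); H[n]=hullof(k)
        cv2.polylines(I[n],[np.int32(H[n])],True,(255,0,255),1)
    for s in [H]+[{n:H[n]} for n in H]:
        p,q=fit(s,x0,sx,sy,z0,z1); print(name,list(s),p.round(4),round(q,3))
go("bar",(-8,140,60),(8,255,255),dict(scene=(370,160),top=(206,284)),40,.09,.016,.099,.121,[*unproj("top",(206,284),.12)[0,:2],-.3])
go("plug",(9,150,90),(20,255,255),dict(scene=(312,252),top=(322,259)),30,.064,.064,.0619,.062,[*unproj("top",(322,259),.062)[0,:2],0])
go("tray",(0,0,0),(180,255,60),dict(scene=(185,368),top=(467,267)),75,.17,.17,0,.025,[*unproj("top",(467,267),.02)[0,:2],0])
c=lambda im,x,y,w,h,f:cv2.resize(im[y:y+h,x:x+w],None,fx=f,fy=f,interpolation=cv2.INTER_CUBIC)
a=np.hstack([c(I["top"],185,235,100,75,4),c(I["top"],280,225,100,75,4)])
b=np.hstack([c(I["scene"],330,130,100,75,4),c(I["scene"],265,215,100,75,4)])
cv2.imwrite("pics/crop1.png",np.vstack([a,b]))
E
python3 m1.py
```

```text
bar ['scene', 'top'] [ 0.4882  0.2797 -0.3761] 0.705
bar ['scene'] [ 0.4856  0.2804 -0.432 ] 0.705
bar ['top'] [ 0.4898  0.2765 -0.2934] 0.731
plug ['scene', 'top'] [ 0.5413  0.0506 -0.0494] 0.98
plug ['scene'] [ 0.5413  0.0506 -0.0509] 0.985
plug ['top'] [ 0.5414  0.0509 -0.0421] 0.98
tray ['scene', 'top'] [ 0.5252 -0.2633  0.074 ] 0.952
tray ['scene'] [ 0.5241 -0.2634  0.0741] 0.938
tray ['top'] [ 0.5272 -0.2626  0.0771] 0.969
```

View pics/crop1.png

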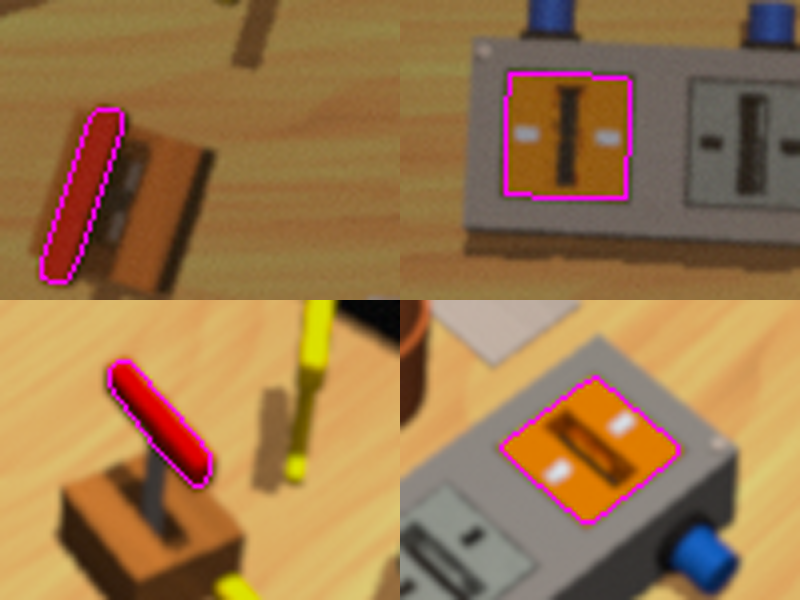

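Crop: the chosen puller is the red bar standing in the wooden stand, and the orange plug's slot runs along x with its white marks along y. The plug and tray fits are good, but the bar fit isn't, so I'll triangulate the bar's ends.

```bash
cat >> h.py <<'E'
from scipy.spatial.transform import Rotation as R
from scipy.optimize import least_squares
def bar_ends(I,near,r=40,lo=(-8,140,60),hi=(8,255,255)):
    """triangulate the two ends of the bar's centre line"""
    E={}
    for n in I:
        b=cv2.boxPoints(cv2.minAreaRect(np.float32(hullof(mask(I[n],lo,hi,near[n],r)))))
        if np.linalg.norm(b[0]-b[1])>np.linalg.norm(b[1]-b[2]): b=np.roll(b,-1,0)
        e=[(b[0]+b[1])/2,(b[2]+b[3])/2]; E[n]=sorted(e,key=lambda p:p[1])
    # scene lower end is world +x end? pair by trying both
    best=None
    for sw in(0,1):
        P=[];c=0
        for i in(0,1):
            a={"top":E["top"][i],"scene":E["scene"][i^sw]}
            s=least_squares(lambda X:np.r_[[(proj(n,X)[0]-a[n]) for n in a]].ravel(),np.r_[unproj("top",a["top"],.11)[0]])
            P.append(s.x);c+=s.cost
        if best is None or c<best[1]: best=(np.array(P),c)
    return best
def plan(x,y,z,yaw):
    """shift (m, tool axes) and turn (45 deg units) from the measured pose to a tool-down pose with tool x at yaw"""
    o=bot.get_obs(); w,a,b,c=o["tool_rot"]; Rc=R.from_quat([a,b,c,w])
    Rt=R.from_euler("z",yaw)*R.from_euler("x",np.pi)
    d=Rc.inv().apply(np.array([x,y,z])-o["eef_pos"]); v=(Rc.inv()*Rt).as_rotvec()/(np.pi/4)
    ex=Rc.as_matrix(); print("t",round(o["t"],2),"pos",o["eef_pos"].round(4),"yaw",round(np.arctan2(ex[1,0],ex[0,0]),4),"tilt",ex[:2,2].round(4),"q",o["q"].round(2),"F",o["contact_force"].round(1),"w",round(o["gripper_width"],3))
    print("offset",d.round(4),"angular",v.round(4))
E
python3 - <<'E'
from h import *
I={n:cv2.imread(f"pics/{n}0.png") for n in M}
P,c=bar_ends(I,dict(scene=(370,160),top=(206,284))); d=P[0]-P[1]
print(P.round(4),"cost",c,"mid",P.mean(0).round(4),"len",np.linalg.norm(d),"yaw",np.arctan2(d[1],d[0]))
print("stand hull check");
for n in M: print(n,proj(n,P).round(1).tolist())
plan(.46,-.2,.3,1.1)
E
```

```text
[[0.5314 0.2669 0.1071]
 [0.4457 0.2899 0.1152]] cost 0.4743012324649783 mid [0.4885 0.2784 0.1111] len 0.08914438519378999 yaw -0.26152858592678047
stand hull check
scene [[381.8, 174.4], [358.0, 146.3]]
top [[212.3, 261.8], [198.2, 305.7]]
t 0.1 pos [ 0.235  -0.6324  0.303 ] yaw 0.3558 tilt [-0.0007  0.0015] q [ 1.11  0.48  0.02  1.56 -0.01  1.11 -0.08] F [ 0.1  0.9 -0.2] w 0.999
offset [ 0.3616 -0.3269  0.0035] angular [-2.100e-03 -6.000e-04 -9.475e-01]
```

>>> drive_tool(deltas=[{"gripper":0,"offset":[0.036,-0.033,0],"angular":[0,0,-0.19]},{"gripper":0,"offset":[0.072,-0.066,0],"angular":[0,0,-0.38]},{"gripper":0,"offset":[0.108,-0.099,0],"angular":[0,0,-0.57]},{"gripper":0,"offset":[0.144,-0.132,0],"angular":[0,0,-0.76]},{"gripper":0,"offset":[0.18,-0.165,0],"angular":[0,0,-0.95]}])

```text
t: 0.6
eef_pos: [0.3468, -0.4134, 0.3037]
tool_rot: [-0.0, 0.85, 0.526, -0.0]
contact_force: [1.2, -0.5, 1.2]
gripper_width: 0.996
grasp_force: 0.0
```

```bash
python3 -c "
from h import *
plan(.47,.0,.3,1.8)"
```

```text
t 0.6 pos [ 0.3468 -0.4134  0.3037] yaw 1.108 tilt [-0.0003  0.0001] q [ 0.94  0.27 -0.22  1.87  0.07  1.01  0.23] F [ 1.2 -0.5  1.2] w 0.996
offset [ 0.4249 -0.0743  0.0037] angular [-4.000e-04 -1.000e-04 -8.811e-01]
```

>>> drive_tool(deltas=[{"gripper":0,"offset":[0.048,-0.008,0],"angular":[0,0,-0.18]},{"gripper":0,"offset":[0.096,-0.017,0],"angular":[0,0,-0.36]},{"gripper":0,"offset":[0.144,-0.025,0],"angular":[0,0,-0.54]},{"gripper":0,"offset":[0.192,-0.034,0],"angular":[0,0,-0.72]},{"gripper":0,"offset":[0.24,-0.042,0.004],"angular":[0,0,-0.88]}])

```text
t: 1.1
eef_pos: [0.4175, -0.1805, 0.3002]
tool_rot: [0.0, 0.622, 0.783, -0.0]
contact_force: [1.0, 0.8, 0.5]
gripper_width: 0.998
grasp_force: 0.0
```

```bash
python3 -c "
from h import *
plan(.489,.278,.3,2.867)"
```

```text
t 1.1 pos [ 0.4175 -0.1805  0.3002] yaw 1.7984 tilt [ 0.0007 -0.0007] q [ 0.71  0.15 -0.48  2.04  0.08  0.97  0.42] F [1.  0.8 0.5] w 0.998
offset [ 4.305e-01  1.731e-01 -1.000e-04] angular [ 0.0000e+00  1.3000e-03 -1.3606e+00]
```

>>> drive_tool(deltas=[{"gripper":0,"offset":[0.042,0.022,0],"angular":[0,0,-0.19]},{"gripper":0,"offset":[0.084,0.044,0],"angular":[0,0,-0.38]},{"gripper":0,"offset":[0.126,0.066,0],"angular":[0,0,-0.57]},{"gripper":0,"offset":[0.168,0.088,0],"angular":[0,0,-0.76]},{"gripper":0,"offset":[0.21,0.11,0],"angular":[0,0,-0.95]}])

```text
t: 1.6
eef_pos: [0.4783, 0.0485, 0.2999]
tool_rot: [0.0, 0.294, 0.956, -0.0]
contact_force: [1.0, -0.5, -0.3]
gripper_width: 1.002
grasp_force: 0.0
```

```bash
python3 -c "
from h import *
plan(.489,.278,.26,2.867)"
```

```text
t 1.6 pos [0.4783 0.0485 0.2999] yaw 2.5449 tilt [ 0.0001 -0.0004] q [ 0.41  0.24 -0.73  1.97  0.19  1.    0.57] F [ 1.  -0.5 -0.3] w 1.002
offset [0.1202 0.1959 0.0398] angular [-4.000e-04  4.000e-04 -4.101e-01]
```

>>> drive_tool(deltas=[{"gripper":0,"offset":[0.025,0.04,0.008],"angular":[0,0,-0.1]},{"gripper":0,"offset":[0.05,0.08,0.016],"angular":[0,0,-0.2]},{"gripper":0,"offset":[0.075,0.12,0.024],"angular":[0,0,-0.3]},{"gripper":0,"offset":[0.1,0.16,0.032],"angular":[0,0,-0.41]},{"gripper":0,"offset":[0.12,0.196,0.04],"angular":[0,0,-0.41]}])

```text
t: 2.1
eef_pos: [0.49, 0.2786, 0.2593]
tool_rot: [-0.0, 0.138, 0.99, 0.0]
contact_force: [1.1, -0.3, 0.2]
gripper_width: 0.997
grasp_force: 0.0
```

Run:
```python
from h import *
plan(.489,.278,.165,2.867)
im=optics.read_camera("scene"); cv2.imwrite("pics/s1.png",cv2.resize(im[60:260,270:490],None,fx=3,fy=3))
```

```text
t 2.1 pos [0.49   0.2786 0.2593] yaw 2.8645 tilt [-0.0006  0.0002] q [-0.    0.46 -0.81  1.83  0.39  1.02  0.33] F [ 1.1 -0.3  0.2] w 0.997
offset [ 0.0008 -0.0008  0.0943] angular [ 0.0001 -0.0008 -0.0032]
```

View pics/s1.png

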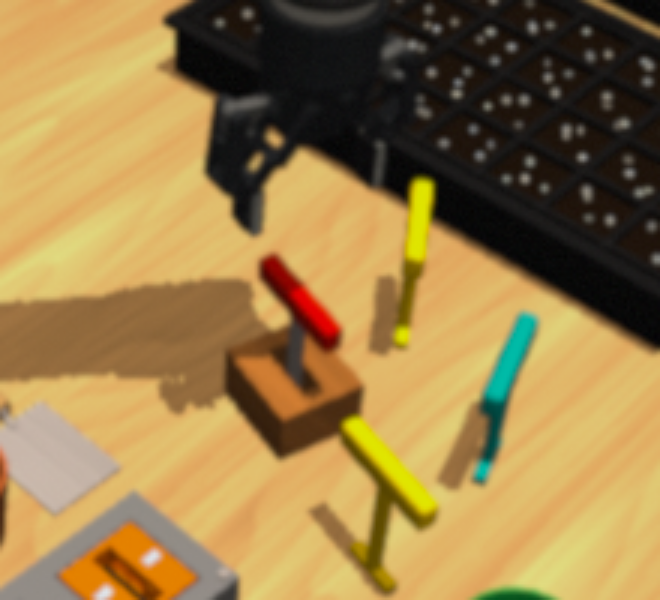

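The open gripper is centred over the red bar (crop (300,300)) with a finger on each side, and the yellow and turquoise look-alikes are clear. Descending.

>>> drive_tool(deltas=[{"gripper":0,"offset":[0.001,-0.001,0.03],"angular":[0,0,0]},{"gripper":0,"offset":[0.001,-0.001,0.06],"angular":[0,0,0]},{"gripper":0,"offset":[0.001,-0.001,0.08],"angular":[0,0,0]},{"gripper":0,"offset":[0.001,-0.001,0.095],"angular":[0,0,0]},{"gripper":0,"offset":[0.001,-0.001,0.095],"angular":[0,0,0]}], grip_force=60)

```text
t: 2.65
eef_pos: [0.4885, 0.2746, 0.163]
tool_rot: [-0.001, 0.14, 0.99, -0.001]
contact_force: [0.8, 0.3, -0.8]
gripper_width: 1.0
grasp_force: 0.0
```

>>> drive_tool(deltas=[{"gripper":150,"offset":[0,0,0],"angular":[0,0,0]},{"gripper":200,"offset":[0,0,0],"angular":[0,0,0]},{"gripper":255,"offset":[0,0,0],"angular":[0,0,0]},{"gripper":255,"offset":[0,0,0],"angular":[0,0,0]},{"gripper":255,"offset":[0,0,0],"angular":[0,0,0]}])

```text
t: 3.15
eef_pos: [0.4898, 0.2761, 0.1657]
tool_rot: [0.001, 0.14, 0.99, 0.001]
contact_force: [0.7, 2.3, -1.1]
gripper_width: 0.178
grasp_force: 59.3
```

>>> drive_tool(deltas=[{"gripper":255,"offset":[0,0,-0.02],"angular":[0,0,0]},{"gripper":255,"offset":[0,0,-0.045],"angular":[0,0,0]},{"gripper":255,"offset":[0,0,-0.07],"angular":[0,0,0]},{"gripper":255,"offset":[0,0,-0.095],"angular":[0,0,0]},{"gripper":255,"offset":[0,0,-0.1],"angular":[0,0,0]}], grip_force=80)

```text
t: 3.65
eef_pos: [0.4901, 0.2764, 0.2674]
tool_rot: [0.002, 0.14, 0.99, 0.001]
contact_force: [0.7, -0.1, -1.7]
gripper_width: 0.17
grasp_force: 81.2
```

Run:
```python
from h import *
plan(.5413,.0507,.26,3.092)
print(bot.get_obs()["grasp_force"])
```

```text
t 3.65 pos [0.4901 0.2764 0.2674] yaw 2.8611 tilt [0.0037 0.002 ] q [ 0.01  0.45 -0.81  1.83  0.38  1.03  0.33] F [ 0.7 -0.1 -1.7] w 0.17
offset [-0.1117 -0.2028  0.0072] angular [ 0.0033  0.0043 -0.2939]
81.20912790298462
```

>>> drive_tool(deltas=[{"gripper":255,"offset":[-0.022,-0.041,0],"angular":[0,0,-0.06]},{"gripper":255,"offset":[-0.044,-0.081,0],"angular":[0,0,-0.12]},{"gripper":255,"offset":[-0.067,-0.122,0],"angular":[0,0,-0.18]},{"gripper":255,"offset":[-0.089,-0.162,0],"angular":[0,0,-0.24]},{"gripper":255,"offset":[-0.112,-0.203,0],"angular":[0.003,0.004,-0.294]}])

```text
t: 4.15
eef_pos: [0.5402, 0.0475, 0.2637]
tool_rot: [-0.002, 0.024, 1.0, -0.001]
contact_force: [1.0, -0.3, -2.0]
gripper_width: 0.175
grasp_force: 81.1
```

>>> drive_tool(deltas=[{"gripper":255,"offset":[0,0,0],"angular":[0,0,0]},{"gripper":255,"offset":[0,0,0],"angular":[0,0,0]}])

```text
t: 4.35
eef_pos: [0.5405, 0.0477, 0.2636]
tool_rot: [-0.003, 0.027, 1.0, -0.001]
contact_force: [-0.6, 1.5, -2.8]
gripper_width: 0.169
grasp_force: 81.0
```

Run:
```python
from h import *
plan(.5413,.0507,.26,3.092)
o=[]
for n in M:
    im=optics.read_camera(n); cv2.imwrite(f"pics/{n}2.png",im)
    u,v=proj(n,[.541,.05,.14])[0].astype(int); print(n,u,v)
    x,y=u-50,v-60; print("origin",x,y); o.append(cv2.resize(im[y:y+120,x:x+100],None,fx=4,fy=4,interpolation=cv2.INTER_CUBIC))
cv2.imwrite("pics/c2.png",np.hstack(o))
```

```text
t 4.35 pos [0.5405 0.0477 0.2636] yaw 3.0882 tilt [-0.0054 -0.0019] q [ 0.45  0.43 -0.83  1.87  0.37  1.01  0.99] F [-0.6  1.5 -2.8] w 0.169
offset [-0.0007  0.003   0.0036] angular [-0.0028 -0.0068 -0.0048]
scene 310 226
origin 260 166
top 321 255
origin 271 195
```

View pics/c2.png

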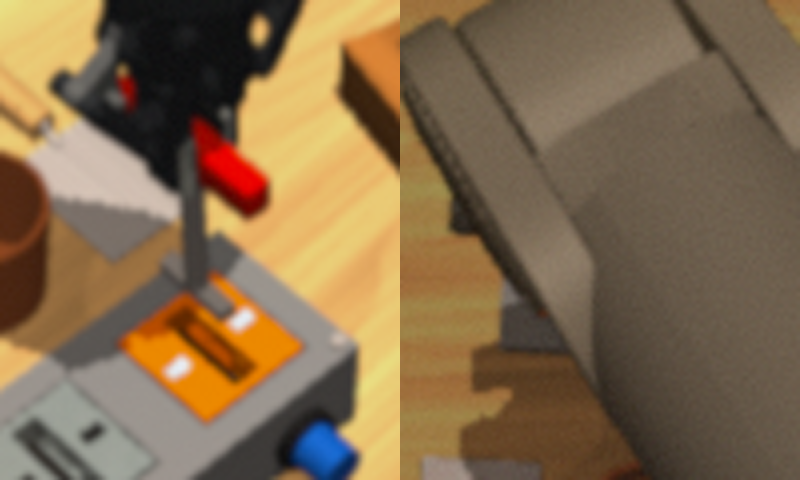

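Scene crop: the puller hangs clear of the block, with its foot at scene px (302,230)–(317,243), just behind the plug slot. The top view is hidden by the arm. I'll overlay the expected puller model to see its offset.

```bash
cat >> h.py <<'E'
def overlay(im,n,cx,cy,ztip,yaw,tilt=(0,0)):
    """draw foot, rod and bar of the puller with its axis through (cx,cy)"""
    f=6; u,v=proj(n,[cx,cy,ztip+.05])[0]; x0,y0=int(u)-50,int(v)-50
    g=cv2.resize(im[y0:y0+100,x0:x0+100],None,fx=f,fy=f,interpolation=cv2.INTER_CUBIC)
    S=lambda P:np.int32((proj(n,P)-[x0,y0]+.5)*f-.5)
    for b,c in((box(cx,cy,yaw,.044,.01,ztip,ztip+.008),(255,255,0)),(box(cx,cy,yaw,.09,.016,ztip+.094,ztip+.116),(255,0,255))):
        cv2.polylines(g,[cv2.convexHull(S(b))],True,c,1)
    s=.006*np.array([np.cos(.82),np.sin(.82),0])  # rod edges, across the view
    for k in(-1,1): cv2.polylines(g,[S([np.array([cx,cy,z])+k*s for z in(ztip+.008,ztip+.094)])],False,(0,255,0),1)
    return g
E
python3 - <<'E'
from h import *
im=cv2.imread("pics/scene2.png"); o=bot.get_obs()
p=o["eef_pos"]; w,a,b,c=o["tool_rot"]; z=R.from_quat([a,b,c,w]).as_matrix()[:,2]; t=p+z*.1607; print(t.round(4),z.round(4))
cv2.imwrite("pics/o2.png",overlay(im,"scene",t[0],t[1],t[2],3.088))
E
```

```text
[0.5394 0.0505 0.1036] [-0.0044 -0.0011 -1.    ]
```

View pics/o2.png

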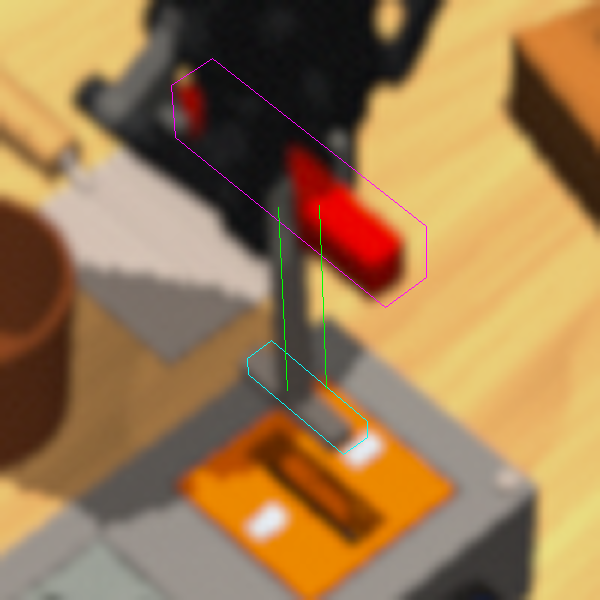

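Run:
```python
from h import *
for i in range(5):
    o=bot.get_obs(); print(round(o["t"],2),o["eef_pos"].round(4),o["tool_rot"].round(4)); im=optics.read_camera("scene")
    # rod centre in a few rows, from gray dark run
cv2.imwrite("pics/scene3.png",im)
plan(.5435,.0507,.226,3.092)
# rod: per row, centre of run of low-saturation dark pixels near predicted column
h=cv2.cvtColor(im,cv2.COLOR_BGR2HSV)
for r in range(208,226,3):
    print(r,[tuple(int(k) for k in h[r,c]) for c in range(300,318)])
```

```text
4.45 [0.5402 0.0506 0.2643] [-2.200e-03  2.410e-02  9.997e-01 -6.000e-04]
4.5 [0.5402 0.0511 0.2645] [-2.000e-03  2.360e-02  9.997e-01 -6.000e-04]
4.55 [0.5403 0.0513 0.2647] [-1.900e-03  2.330e-02  9.997e-01 -7.000e-04]
4.6 [0.5404 0.0512 0.2648] [-1.800e-03  2.340e-02  9.997e-01 -8.000e-04]
4.65 [0.5404 0.051  0.2649] [-1.700e-03  2.350e-02  9.997e-01 -8.000e-04]
t 4.7 pos [0.5405 0.0507 0.2649] yaw 3.0942 tilt [-0.0034 -0.0017] q [ 0.45  0.42 -0.83  1.87  0.37  1.01  0.99] F [ 0.5 -0.  -1.7] w 0.171
offset [-0.0031  0.0002  0.0389] angular [-0.0024 -0.0042  0.0028]
208 [(11, 34, 60), (20, 23, 33), (105, 24, 21), (105, 24, 21), (120, 11, 24), (30, 8, 33), (24, 25, 52), (26, 25, 70), (23, 25, 81), (18, 39, 78), (5, 106, 72), (0, 206, 78), (1, 249, 88), (1, 255, 95), (1, 253, 108), (1, 255, 129), (0, 255, 164), (0, 255, 200)]
211 [(12, 39, 190), (12, 39, 165), (13, 38, 126), (12, 40, 82), (12, 26, 49), (10, 19, 41), (18, 24, 53), (26, 25, 71), (26, 25, 81), (21, 23, 78), (10, 46, 66), (8, 100, 74), (11, 137, 95), (11, 166, 106), (9, 196, 100), (5, 221, 91), (2, 252, 90), (1, 247, 101
[... 413 characters left out ...]
), (13, 35, 66), (11, 31, 66), (17, 63, 77), (19, 119, 144), (19, 132, 217), (21, 131, 234), (21, 130, 235), (21, 131, 233), (20, 134, 230)]
220 [(14, 36, 122), (12, 38, 136), (14, 45, 147), (14, 67, 153), (16, 95, 172), (17, 111, 179), (17, 115, 148), (17, 93, 99), (13, 44, 70), (12, 39, 66), (13, 35, 65), (16, 64, 76), (18, 121, 141), (19, 135, 212), (21, 131, 233), (21, 130, 234), (22, 128, 234), (22, 126, 234)]
223 [(15, 111, 131), (15, 131, 138), (16, 144, 147), (16, 147, 153), (16, 148, 157), (16, 145, 148), (16, 128, 120), (14, 86, 83), (13, 45, 68), (12, 39, 66), (15, 39, 66), (14, 47, 70), (18, 93, 104), (19, 110, 151), (20, 115, 179), (20, 121, 201), (21, 126, 224), (21, 130, 233)]
```

Run:
```python
from h import *
for dx in(0,-.002,-.004):
  for dy in(0,-.002): print(dx,dy,proj("scene",[[.5405-.0034*.1+dx,.0509+dy,.265-z] for z in(.09,.12,.14,.16)]).round(1).tolist())
im=cv2.imread("pics/scene3.png"); cv2.imwrite("pics/o3.png",overlay(im,"scene",.5382,.0508,.104,3.092))
```

```text
0 0 [[310.2, 213.5], [310.7, 224.2], [311.0, 231.1], [311.3, 237.7]]
0 -0.002 [[309.4, 214.1], [309.9, 224.8], [310.2, 231.7], [310.5, 238.4]]
-0.002 0 [[309.4, 212.9], [309.9, 223.6], [310.2, 230.5], [310.5, 237.2]]
-0.002 -0.002 [[308.6, 213.5], [309.1, 224.2], [309.5, 231.1], [309.8, 237.8]]
-0.004 0 [[308.6, 212.3], [309.1, 223.0], [309.4, 229.9], [309.8, 236.6]]
-0.004 -0.002 [[307.8, 212.9], [308.4, 223.7], [308.7, 230.5], [309.0, 237.2]]
```

View pics/o3.png

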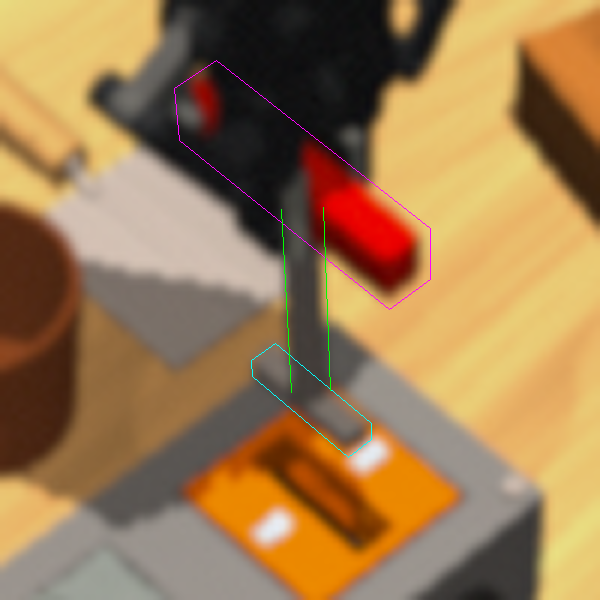

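The refined overlay matches (foot end at (366,440)): the puller axis sits about 3 mm toward -x of the TCP. Aligning over the slot and lowering partway.

>>> drive_tool(deltas=[{"gripper":255,"offset":[-0.002,0,0.01],"angular":[-0.002,-0.004,0]},{"gripper":255,"offset":[-0.004,0,0.02],"angular":[-0.002,-0.004,0]},{"gripper":255,"offset":[-0.004,0,0.03],"angular":[-0.002,-0.004,0]},{"gripper":255,"offset":[-0.004,0,0.034],"angular":[-0.002,-0.004,0]},{"gripper":255,"offset":[-0.004,0,0.034],"angular":[-0.002,-0.004,0]}])

```text
t: 5.2
eef_pos: [0.5441, 0.0492, 0.2298]
tool_rot: [-0.001, 0.025, 1.0, -0.0]
contact_force: [0.3, -0.3, -1.6]
gripper_width: 0.172
grasp_force: 80.9
```

>>> drive_tool(deltas=[{"gripper":255,"offset":[0,0,0],"angular":[0,0,0]},{"gripper":255,"offset":[0,0,0],"angular":[0,0,0]},{"gripper":255,"offset":[0,0,0],"angular":[0,0,0]}])

```text
t: 5.5
eef_pos: [0.5448, 0.0493, 0.2313]
tool_rot: [0.0, 0.025, 1.0, -0.0]
contact_force: [0.2, -0.0, -2.5]
gripper_width: 0.172
grasp_force: 80.9
```

Run:
```python
from h import *
im=optics.read_camera("scene"); cv2.imwrite("pics/scene4.png",im)
plan(.5443,.0507,.222,3.092)
p=bot.get_obs()["eef_pos"]; cv2.imwrite("pics/o4.png",overlay(im,"scene",p[0]-.003,p[1],p[2]-.1607,3.092))
```

```text
t 5.55 pos [0.5448 0.0493 0.2313] yaw 3.092 tilt [ 0.0004 -0.0004] q [ 0.43  0.47 -0.8   1.89  0.41  0.95  0.95] F [ 0.1 -0.2 -2.1] w 0.174
offset [0.0006 0.0014 0.0093] angular [-0.0005  0.0005  0.    ]
```

View pics/o4.png

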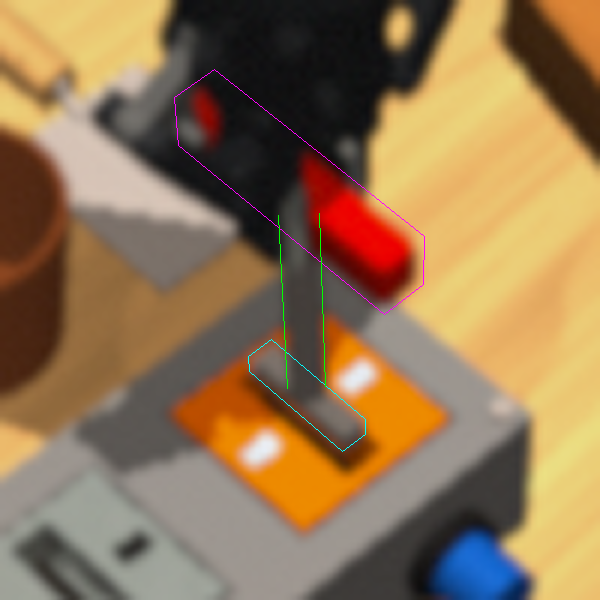

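The foot sits right over the slot, about 8 mm above the plug (crop (305,395)). I'll nudge y +1 mm and lower it in.

>>> drive_tool(deltas=[{"gripper":255,"offset":[0,0.001,0.004],"angular":[0,0,0]},{"gripper":255,"offset":[0,0.001,0.008],"angular":[0,0,0]},{"gripper":255,"offset":[0,0.001,0.012],"angular":[0,0,0]},{"gripper":255,"offset":[0,0.001,0.015],"angular":[0,0,0]},{"gripper":255,"offset":[0,0.001,0.015],"angular":[0,0,0]}])

```text
t: 6.05
eef_pos: [0.5444, 0.0502, 0.2152]
tool_rot: [-0.001, 0.025, 1.0, -0.0]
contact_force: [-0.3, -1.0, -2.2]
gripper_width: 0.172
grasp_force: 80.9
```

>>> drive_tool(deltas=[{"gripper":255,"offset":[0,0,0.003],"angular":[0,0,0]},{"gripper":255,"offset":[0,0,0.006],"angular":[0,0,0]},{"gripper":255,"offset":[0,0,0.009],"angular":[0,0,0]},{"gripper":255,"offset":[0,0,0.01],"angular":[0,0,0]},{"gripper":255,"offset":[0,0,0.01],"angular":[0,0,0]}])

```text
t: 6.55
eef_pos: [0.5446, 0.0502, 0.2057]
tool_rot: [-0.0, 0.025, 1.0, -0.0]
contact_force: [0.0, 0.3, -2.2]
gripper_width: 0.169
grasp_force: 80.9
```

>>> drive_tool(deltas=[{"gripper":255,"offset":[0,0,0.001],"angular":[0,0,0]},{"gripper":255,"offset":[0,0,0.002],"angular":[0,0,0]},{"gripper":255,"offset":[0,0,0.002],"angular":[0,0,0]},{"gripper":255,"offset":[0,0,0.002],"angular":[0,0,0]}])

```text
t: 6.95
eef_pos: [0.545, 0.0505, 0.2046]
tool_rot: [0.0, 0.025, 1.0, -0.0]
contact_force: [-2.0, -0.5, 6.0]
gripper_width: 0.174
grasp_force: 82.0
```

Contact at the 18 mm landing depth. Turning clockwise about the puller's axis, 3 mm along tool x, and sinking with the thread.

>>> drive_tool(deltas=[{"gripper":255,"offset":[0,-0.0004,0.0002],"angular":[0,0,0.16]},{"gripper":255,"offset":[0.0001,-0.0007,0.0005],"angular":[0,0,0.32]},{"gripper":255,"offset":[0.0002,-0.0011,0.0007],"angular":[0,0,0.48]},{"gripper":255,"offset":[0.0004,-0.0014,0.001],"angular":[0,0,0.64]},{"gripper":255,"offset":[0.0006,-0.0018,0.0012],"angular":[0,0,0.8]}])

```text
t: 7.45
eef_pos: [0.5455, 0.0491, 0.2046]
tool_rot: [0.002, 0.335, 0.942, 0.001]
contact_force: [-1.5, 0.6, 10.6]
gripper_width: 0.174
grasp_force: 82.8
```

```bash
python3 -c "
from h import *
plan(.5413,.0507,.2,1.521); print(bot.get_obs()['torque'])"
```

```text
t 7.45 pos [0.5455 0.0491 0.2046] yaw 2.4587 tilt [0.0038 0.0002] q [ 0.3   0.46 -0.64  1.92  0.36  0.87  0.37] F [-1.5  0.6 10.6] w 0.174
offset [ 0.0043 -0.0014  0.0045] angular [0.0047 0.0018 1.194 ]
[0.06163618 0.37157234 0.04289686]
```

>>> drive_tool(deltas=[{"gripper":255,"offset":[0,-0.0004,0.0002],"angular":[0,0,0.16]},{"gripper":255,"offset":[0.0001,-0.0007,0.0005],"angular":[0,0,0.32]},{"gripper":255,"offset":[0.0002,-0.0011,0.0007],"angular":[0,0,0.48]},{"gripper":255,"offset":[0.0004,-0.0014,0.001],"angular":[0,0,0.64]},{"gripper":255,"offset":[0.0006,-0.0018,0.0012],"angular":[0,0,0.8]}])

```text
t: 7.95
eef_pos: [0.5446, 0.0487, 0.2044]
tool_rot: [0.002, 0.609, 0.793, 0.002]
contact_force: [-2.9, 1.2, 18.9]
gripper_width: 0.173
grasp_force: 83.9
```

```bash
python3 -c "
from h import *
plan(.5413,.0507,.2,1.521); print(bot.get_obs()['torque'])"
```

```text
t 7.95 pos [0.5446 0.0487 0.2044] yaw 1.8308 tilt [0.0057 0.0009] q [ 0.19  0.43 -0.5   1.93  0.27  0.84 -0.19] F [-2.9  1.2 18.9] w 0.173
offset [ 0.0028 -0.0027  0.0044] angular [ 0.0074 -0.0004  0.3945]
[0.35533878 0.88676067 0.09854578]
```

>>> drive_tool(deltas=[{"gripper":255,"offset":[0,-0.0003,0],"angular":[0,0,0.1]},{"gripper":255,"offset":[0,-0.0005,0],"angular":[0,0,0.2]},{"gripper":255,"offset":[0.0001,-0.0007,0],"angular":[0,0,0.3]},{"gripper":255,"offset":[0.0002,-0.001,0],"angular":[0,0,0.4]},{"gripper":255,"offset":[0.0002,-0.001,0],"angular":[0,0,0.4]}])

```text
t: 8.45
eef_pos: [0.5423, 0.0499, 0.2044]
tool_rot: [0.0, 0.724, 0.689, 0.002]
contact_force: [-6.0, 2.9, 22.1]
gripper_width: 0.173
grasp_force: 84.2
```

Run:
```python
from h import *
plan(.5413,.0507,.2,1.521); print(bot.get_obs()['torque'])
im=optics.read_camera("scene"); cv2.imwrite("pics/scene5.png",im)
u,v=proj("scene",[.5413,.0507,.11])[0].astype(int)
cv2.imwrite("pics/c5.png",cv2.resize(im[v-50:v+50,u-60:u+60],None,fx=6,fy=6,interpolation=cv2.INTER_CUBIC))
```

```text
t 8.45 pos [0.5423 0.0499 0.2044] yaw 1.521 tilt [0.003  0.0016] q [ 0.14  0.42 -0.43  1.94  0.23  0.83 -0.46] F [-6.   2.9 22.1] w 0.173
offset [ 0.0007 -0.001   0.0044] angular [ 0.0037 -0.0022  0.0001]
[0.90543169 1.86631445 0.09491002]
```

View pics/c5.png

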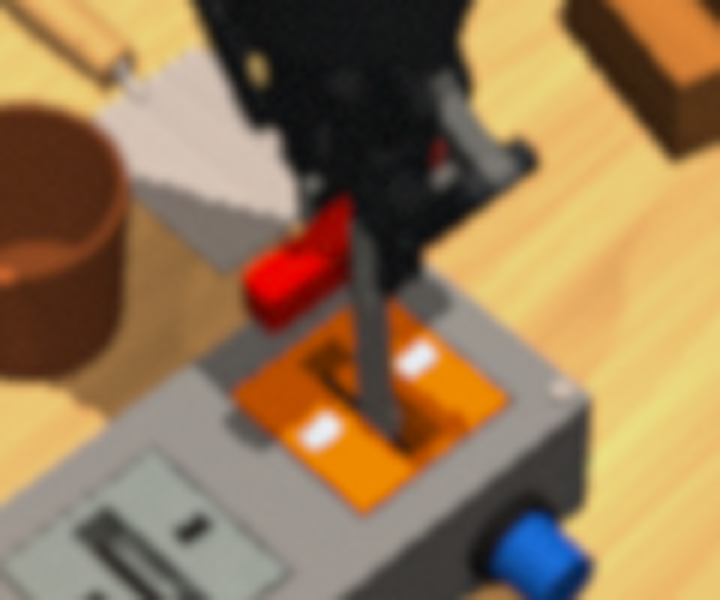

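The bar now points along the plug's y axis, in line with the white marks at (320,432) and (415,360). The vertical force rose without any sinking, though, so I'll relax the side load and push, then turn on to feel for the stop.

>>> drive_tool(deltas=[{"gripper":255,"offset":[0.0005,-0.001,-0.002],"angular":[0,0,0]},{"gripper":255,"offset":[0.0005,-0.001,-0.002],"angular":[0,0,0]},{"gripper":255,"offset":[0.0005,-0.001,-0.002],"angular":[0,0,0]}])

```text
t: 8.8
eef_pos: [0.5413, 0.0491, 0.2045]
tool_rot: [0.0, 0.724, 0.69, 0.001]
contact_force: [-0.7, 2.6, 9.0]
gripper_width: 0.175
grasp_force: 82.4
```

Run:
```python
from h import *
plan(.5413,.0507,.2,1.521); print(bot.get_obs()['torque'])
```

```text
t 8.8 pos [0.5413 0.0491 0.2045] yaw 1.522 tilt [0.0022 0.0011] q [ 0.14  0.42 -0.43  1.94  0.23  0.83 -0.46] F [-0.7  2.6  9. ] w 0.175
offset [ 0.0016 -0.0001  0.0045] angular [ 0.0027 -0.0016  0.0013]
[0.84080987 0.26837108 0.05197144]
```

>>> drive_tool(deltas=[{"gripper":255,"offset":[0,0,0],"angular":[0,0,0.07]},{"gripper":255,"offset":[0,0,0],"angular":[0,0,0.14]},{"gripper":255,"offset":[0,0,0],"angular":[0,0,0.14]}])

```text
t: 9.1
eef_pos: [0.5403, 0.0497, 0.2045]
tool_rot: [-0.0, 0.761, 0.649, 0.0]
contact_force: [-4.2, 4.0, 12.1]
gripper_width: 0.173
grasp_force: 82.9
```

Run:
```python
from h import *
plan(.5413,.0507,.2,1.521); print(bot.get_obs()['torque'])
```

```text
t 9.1 pos [0.5403 0.0497 0.2045] yaw 1.4118 tilt [-0.0002  0.001 ] q [ 0.12  0.41 -0.4   1.94  0.21  0.83 -0.56] F [-4.2  4.  12.1] w 0.173
offset [0.0012 0.0008 0.0045] angular [-0.0004 -0.0013 -0.1391]
[1.19902213 1.38204467 0.29461996]
```

>>> drive_tool(deltas=[{"gripper":255,"offset":[0.0007,-0.0009,0],"angular":[0,0,0.03]},{"gripper":255,"offset":[0.0007,-0.0009,0.001],"angular":[0,0,0.06]},{"gripper":255,"offset":[0.0007,-0.0009,0.001],"angular":[0,0,0.08]},{"gripper":255,"offset":[0.0007,-0.0009,0.001],"angular":[0,0,0.08]}])

```text
t: 9.5
eef_pos: [0.5403, 0.0507, 0.2044]
tool_rot: [0.0, 0.78, 0.626, 0.001]
contact_force: [-4.9, 2.9, 16.9]
gripper_width: 0.173
grasp_force: 84.4
```

Run:
```python
from h import *
plan(.5413,.0507,.2,1.521); print(bot.get_obs()['torque'])
im=optics.read_camera("scene"); cv2.imwrite("pics/scene6.png",im)
# bar's vertical image position in its visible part, before and after the turn
for f in("scene5","scene6"):
    h=hullof(mask(cv2.imread(f"pics/{f}.png"),(-8,140,60),(8,255,255),(300,235),25)); print(f,h.min(0),h.max(0),h[h[:,0].argmin()],h[h[:,1].argmax()])
for zt in(.041,.044): 
    b=proj("scene",box(.5413,.0507,1.521,.09,.016,zt+.094,zt+.116)); print(zt,b.round(1).tolist())
```

```text
t 9.5 pos [0.5403 0.0507 0.2044] yaw 1.3527 tilt [0.002  0.0005] q [ 0.11  0.41 -0.39  1.94  0.21  0.82 -0.62] F [-4.9  2.9 16.9] w 0.173
offset [0.0002 0.001  0.0044] angular [ 0.0024 -0.001  -0.2143]
[0.94732022 1.44345405 1.16849892]
scene5 [291. 218.] [309. 240.] [291. 233.] [298. 240.]
scene6 [289. 218.] [307. 238.] [289. 231.] [294. 238.]
0.041 [[295.7, 244.2], [295.1, 236.6], [289.8, 239.1], [289.1, 231.5], [332.0, 217.4], [332.0, 209.6], [326.0, 212.6], [326.0, 204.8]]
0.044 [[295.7, 243.2], [295.0, 235.6], [289.7, 238.1], [289.0, 230.4], [332.0, 216.3], [332.0, 208.5], [326.0, 211.6], [326.0, 203.8]]
```

The stop is reached: the moment about z jumped to 1.2 N m. Easing off and lifting gently to check the engagement.

>>> drive_tool(deltas=[{"gripper":255,"offset":[0,-0.0005,-0.002],"angular":[0,0,-0.04]},{"gripper":255,"offset":[0,-0.0005,-0.004],"angular":[0,0,-0.05]},{"gripper":255,"offset":[0,-0.0005,-0.005],"angular":[0,0,-0.05]},{"gripper":255,"offset":[0,-0.0005,-0.005],"angular":[0,0,-0.05]}])

```text
t: 9.95
eef_pos: [0.5391, 0.0497, 0.2063]
tool_rot: [-0.001, 0.769, 0.64, 0.0]
contact_force: [3.0, 5.4, -8.7]
gripper_width: 0.171
grasp_force: 80.1
```

>>> drive_tool(deltas=[{"gripper":255,"offset":[0,0,-0.001],"angular":[0,0,0]},{"gripper":255,"offset":[0,0,-0.002],"angular":[0,0,0]},{"gripper":255,"offset":[0,0,-0.002],"angular":[0,0,0]}])

```text
t: 10.25
eef_pos: [0.539, 0.0496, 0.2081]
tool_rot: [-0.001, 0.769, 0.64, 0.0]
contact_force: [2.2, 5.6, -10.9]
gripper_width: 0.17
grasp_force: 79.8
```

>>> drive_tool(deltas=[{"gripper":255,"offset":[0,0,-0.001],"angular":[0,0,0]},{"gripper":255,"offset":[0,0,-0.002],"angular":[0,0,0]},{"gripper":255,"offset":[0,0,-0.002],"angular":[0,0,0]}])

```text
t: 10.55
eef_pos: [0.539, 0.0496, 0.2101]
tool_rot: [-0.001, 0.769, 0.64, 0.0]
contact_force: [3.0, 4.8, -10.6]
gripper_width: 0.17
grasp_force: 79.9
```

Run:
```python
from h import *
plan(.5413,.0507,.2,1.521); print(bot.get_obs()['torque'])
```

```text
t 10.55 pos [0.539  0.0496 0.2101] yaw 1.3883 tilt [-0.0009  0.0014] q [ 0.12  0.4  -0.4   1.94  0.21  0.84 -0.58] F [  3.    4.8 -10.6] w 0.17
offset [0.0015 0.0021 0.0101] angular [-0.0013 -0.0017 -0.1689]
[ 1.72145509 -0.90904849  0.25350857]
```

>>> drive_tool(deltas=[{"gripper":255,"offset":[0.001,0.0005,-0.003],"angular":[0,0,0]},{"gripper":255,"offset":[0.001,0.0005,-0.006],"angular":[0,0,0]},{"gripper":255,"offset":[0.001,0.0005,-0.009],"angular":[0,0,0]},{"gripper":255,"offset":[0.001,0.0005,-0.012],"angular":[0,0,0]},{"gripper":255,"offset":[0.001,0.0005,-0.015],"angular":[0,0,0]}])

```text
t: 11.05
eef_pos: [0.5396, 0.0499, 0.2265]
tool_rot: [-0.0, 0.769, 0.64, -0.0]
contact_force: [1.2, 3.9, -8.5]
gripper_width: 0.173
grasp_force: 80.1
```

Run:
```python
from h import *
plan(.5413,.0507,.2,1.39); print(bot.get_obs()['torque'])
im=optics.read_camera("scene"); cv2.imwrite("pics/scene7.png",im)
for f in("scene5","scene7"):
    h=hullof(mask(cv2.imread(f"pics/{f}.png"),(9,150,90),(20,255,255),(312,248),30)); print(f,h.min(0),h.max(0))
for z in(.062,.072,.082): p=proj("scene",box(.5413,.0507,-.05,.064,.064,z,z)); print(z,p.min(0),p.max(0))
```

```text
t 11.05 pos [0.5396 0.0499 0.2265] yaw 1.3877 tilt [-0.0009 -0.0002] q [ 0.12  0.38 -0.41  1.93  0.19  0.87 -0.57] F [ 1.2  3.9 -8.5] w 0.173
offset [0.0012 0.0016 0.0265] angular [-0.0011  0.0005 -0.0029]
[ 1.49596628 -0.48944788  0.15435601]
scene5 [290. 236.] [334. 270.]
scene7 [289. 229.] [334. 270.]
0.062 [288.86986937 233.39145526] [335.64721898 271.13740427]
0.072 [288.5589849  230.24378927] [335.69726641 268.12005906]
0.082 [288.243585   227.04888886] [335.74794714 265.05386795]
```

The orange top has risen in the image (top row 236→229), so the plug is coming up. Continuing straight up.

>>> drive_tool(deltas=[{"gripper":255,"offset":[0.0006,0.0002,-0.006],"angular":[0,0,0]},{"gripper":255,"offset":[0.0006,0.0002,-0.012],"angular":[0,0,0]},{"gripper":255,"offset":[0.0006,0.0002,-0.018],"angular":[0,0,0]},{"gripper":255,"offset":[0.0006,0.0002,-0.024],"angular":[0,0,0]},{"gripper":255,"offset":[0.0006,0.0002,-0.03],"angular":[0,0,0]}])

```text
t: 11.6
eef_pos: [0.54, 0.0495, 0.2573]
tool_rot: [0.001, 0.769, 0.639, -0.001]
contact_force: [-0.4, 0.8, -4.5]
gripper_width: 0.172
grasp_force: 80.6
```

>>> drive_tool(deltas=[{"gripper":255,"offset":[0,0,-0.008],"angular":[0,0,0]},{"gripper":255,"offset":[0,0,-0.016],"angular":[0,0,0]},{"gripper":255,"offset":[0,0,-0.024],"angular":[0,0,0]},{"gripper":255,"offset":[0,0,-0.032],"angular":[0,0,0]},{"gripper":255,"offset":[0,0,-0.04],"angular":[0,0,0]}])

```text
t: 12.1
eef_pos: [0.5401, 0.0503, 0.2973]
tool_rot: [0.0, 0.769, 0.64, -0.0]
contact_force: [0.1, 0.8, -4.8]
gripper_width: 0.176
grasp_force: 80.5
```

Run:
```python
from h import *
plan(.5255,-.263,.295,.9); print(bot.get_obs()['torque'])
im=optics.read_camera("scene"); cv2.imwrite("pics/scene8.png",im)
h=hullof(mask(im,(9,150,60),(20,255,255),(310,225),40)); print(h.min(0),h.max(0))
p=proj("scene",box(.5413,.0507,-.05,.064,.064,.08,.128)); print(p.min(0),p.max(0))
```

```text
t 12.1 pos [0.5401 0.0503 0.2973] yaw 1.3877 tilt [-0.0002 -0.0006] q [ 0.14  0.3  -0.42  1.86  0.14  1.02 -0.52] F [ 0.1  0.8 -4.8] w 0.176
offset [-0.3107  0.0426  0.0024] angular [1.00e-04 8.00e-04 6.21e-01]
[0.02461684 0.0045072  0.03956486]
[285. 204.] [336. 256.]
[286.73201217 211.71582982] [335.98951966 265.67106656]
```

The plug is out and hanging (weight reading 4.8 N). Carrying it smoothly to the tray without turning.

>>> drive_tool(deltas=[{"gripper":255,"offset":[-0.008,0.001,0],"angular":[0,0,0]},{"gripper":255,"offset":[-0.024,0.003,0],"angular":[0,0,0]},{"gripper":255,"offset":[-0.045,0.006,0],"angular":[0,0,0]},{"gripper":255,"offset":[-0.067,0.009,0],"angular":[0,0,0]},{"gripper":255,"offset":[-0.09,0.012,0],"angular":[0,0,0]}])

```text
t: 12.65
eef_pos: [0.5351, -0.0417, 0.296]
tool_rot: [-0.0, 0.769, 0.64, -0.001]
contact_force: [0.5, -0.3, -5.0]
gripper_width: 0.173
grasp_force: 80.6
```

>>> drive_tool(deltas=[{"gripper":255,"offset":[-0.025,0.003,0],"angular":[0,0,0]},{"gripper":255,"offset":[-0.05,0.007,0],"angular":[0,0,0]},{"gripper":255,"offset":[-0.075,0.01,0],"angular":[0,0,0]},{"gripper":255,"offset":[-0.1,0.014,0],"angular":[0,0,0]},{"gripper":255,"offset":[-0.125,0.017,0],"angular":[0,0,0]}])

```text
t: 13.15
eef_pos: [0.5289, -0.168, 0.296]
tool_rot: [-0.0, 0.769, 0.639, -0.001]
contact_force: [-0.3, -0.2, -5.0]
gripper_width: 0.171
grasp_force: 80.7
```

Run:
```python
from h import *
plan(.5255,-.263,.295,1.388)
```

```text
t 13.15 pos [ 0.5289 -0.168   0.296 ] yaw 1.3873 tilt [-0.0014 -0.0005] q [ 0.45  0.31 -0.32  1.84  0.11  1.02 -0.09] F [-0.3 -0.2 -5. ] w 0.171
offset [-0.094   0.014   0.0011] angular [-0.0016  0.0009 -0.0008]
```

>>> drive_tool(deltas=[{"gripper":255,"offset":[-0.024,0.004,0],"angular":[0,0,0]},{"gripper":255,"offset":[-0.048,0.007,0],"angular":[0,0,0]},{"gripper":255,"offset":[-0.07,0.01,0],"angular":[0,0,0]},{"gripper":255,"offset":[-0.086,0.013,0],"angular":[0,0,0]},{"gripper":255,"offset":[-0.094,0.014,0],"angular":[0,0,0]}])

```text
t: 13.65
eef_pos: [0.5255, -0.2635, 0.2961]
tool_rot: [-0.0, 0.77, 0.639, -0.001]
contact_force: [0.3, 0.2, -4.7]
gripper_width: 0.175
grasp_force: 80.6
```

>>> drive_tool(deltas=[{"gripper":255,"offset":[0,0,0.01],"angular":[0,0,0]},{"gripper":255,"offset":[0,0,0.025],"angular":[0,0,0]},{"gripper":255,"offset":[0,0,0.04],"angular":[0,0,0]},{"gripper":255,"offset":[0,0,0.052],"angular":[0,0,0]},{"gripper":255,"offset":[0,0,0.06],"angular":[0,0,0]}])

```text
t: 14.15
eef_pos: [0.5257, -0.2603, 0.2346]
tool_rot: [-0.001, 0.768, 0.64, -0.001]
contact_force: [-0.2, 1.0, -4.5]
gripper_width: 0.173
grasp_force: 80.6
```

Run:
```python
from h import *
plan(.5255,-.263,.204,1.388)
im=optics.read_camera("scene"); cv2.imwrite("pics/scene9.png",im)
u,v=proj("scene",[.5255,-.263,.1])[0].astype(int)
cv2.imwrite("pics/c9.png",cv2.resize(im[v-70:v+80,u-90:u+90],None,fx=4,fy=4,interpolation=cv2.INTER_CUBIC))
h=hullof(mask(im,(9,150,60),(20,255,255),(u,v),50)); print(h.min(0),h.max(0))
for z in(.045,.05): p=proj("scene",box(.5255,-.263,-.05,.064,.064,z,z+.048)); print(z,p.min(0),p.max(0))
```

```text
t 14.15 pos [ 0.5257 -0.2603  0.2346] yaw 1.3891 tilt [-0.0025  0.0008] q [ 0.56  0.42 -0.27  1.82  0.14  0.92  0.05] F [-0.2  1.  -4.5] w 0.173
offset [-0.0027  0.0004  0.0306] angular [-0.0034 -0.0005  0.0013]
[150. 322.] [207. 381.]
0.045 [148.38185864 321.59006971] [206.12621876 381.74038704]
0.05 [147.57062598 320.16965165] [205.58509629 380.58239258]
```

View pics/c9.png

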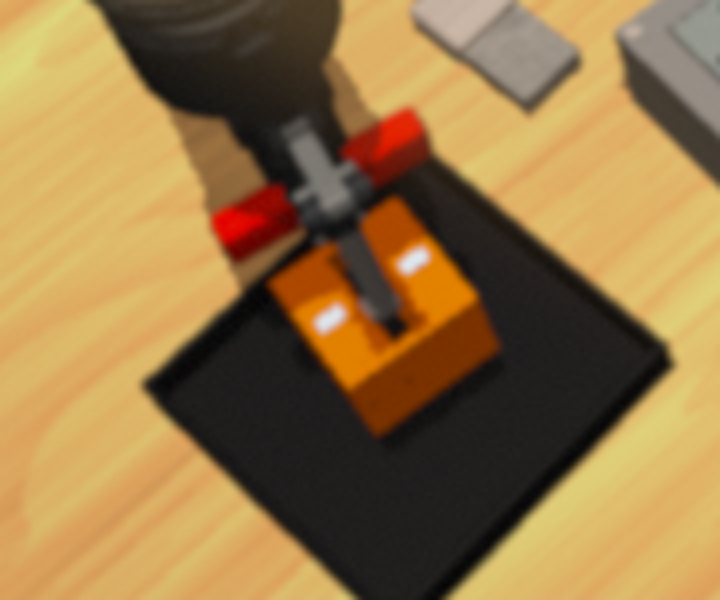

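The plug hangs level over the tray, its top centred at crop (370,290), with the bar in line with the white marks. Lowering it gently to contact.

>>> drive_tool(deltas=[{"gripper":255,"offset":[-0.001,0,0.008],"angular":[0,0,0]},{"gripper":255,"offset":[-0.001,0,0.016],"angular":[0,0,0]},{"gripper":255,"offset":[-0.001,0,0.024],"angular":[0,0,0]},{"gripper":255,"offset":[-0.001,0,0.03],"angular":[0,0,0]},{"gripper":255,"offset":[-0.001,0,0.032],"angular":[0,0,0]}])

```text
t: 14.7
eef_pos: [0.5257, -0.2622, 0.2038]
tool_rot: [-0.0, 0.769, 0.64, -0.0]
contact_force: [-0.0, 0.3, -5.3]
gripper_width: 0.171
grasp_force: 80.6
```

>>> drive_tool(deltas=[{"gripper":255,"offset":[0,0,0.001],"angular":[0,0,0]},{"gripper":255,"offset":[0,0,0.002],"angular":[0,0,0]},{"gripper":255,"offset":[0,0,0.003],"angular":[0,0,0]},{"gripper":255,"offset":[0,0,0.004],"angular":[0,0,0]},{"gripper":255,"offset":[0,0,0.004],"angular":[0,0,0]}])

```text
t: 15.2
eef_pos: [0.526, -0.2623, 0.2006]
tool_rot: [0.0, 0.769, 0.64, -0.0]
contact_force: [0.8, 0.4, -4.7]
gripper_width: 0.176
grasp_force: 80.6
```

>>> drive_tool(deltas=[{"gripper":255,"offset":[0,0,0.001],"angular":[0,0,0]},{"gripper":255,"offset":[0,0,0.002],"angular":[0,0,0]},{"gripper":255,"offset":[0,0,0.003],"angular":[0,0,0]},{"gripper":255,"offset":[0,0,0.004],"angular":[0,0,0]},{"gripper":255,"offset":[0,0,0.004],"angular":[0,0,0]}])

```text
t: 15.7
eef_pos: [0.5259, -0.2623, 0.1964]
tool_rot: [-0.0, 0.769, 0.64, -0.0]
contact_force: [0.1, 0.2, -5.3]
gripper_width: 0.171
grasp_force: 80.6
```

>>> drive_tool(deltas=[{"gripper":255,"offset":[0,0,0.001],"angular":[0,0,0]},{"gripper":255,"offset":[0,0,0.001],"angular":[0,0,0]},{"gripper":255,"offset":[0,0,0.001],"angular":[0,0,0]}])

```text
t: 16.0
eef_pos: [0.5262, -0.2624, 0.1958]
tool_rot: [0.0, 0.769, 0.64, -0.0]
contact_force: [-0.2, 0.3, -3.5]
gripper_width: 0.173
grasp_force: 80.8
```

>>> drive_tool(deltas=[{"gripper":255,"offset":[0,0,0.0005],"angular":[0,0,0]},{"gripper":255,"offset":[0,0,0.001],"angular":[0,0,0]},{"gripper":255,"offset":[0,0,0.001],"angular":[0,0,0]},{"gripper":255,"offset":[0,0,0.001],"angular":[0,0,0]}])

```text
t: 16.4
eef_pos: [0.5264, -0.2625, 0.1956]
tool_rot: [0.001, 0.769, 0.64, 0.0]
contact_force: [-1.0, 0.3, 5.4]
gripper_width: 0.17
grasp_force: 82.0
```

>>> drive_tool(deltas=[{"gripper":255,"offset":[0,0,0.0005],"angular":[0,0,0]},{"gripper":255,"offset":[0,0,0.001],"angular":[0,0,0]},{"gripper":255,"offset":[0,0,0.001],"angular":[0,0,0]},{"gripper":255,"offset":[0,0,0.001],"angular":[0,0,0]}])

```text
t: 16.8
eef_pos: [0.5266, -0.2626, 0.1955]
tool_rot: [0.001, 0.769, 0.639, 0.0]
contact_force: [-4.6, 2.2, 11.5]
gripper_width: 0.176
grasp_force: 83.1
```

>>> drive_tool(deltas=[{"gripper":255,"offset":[0,0,0.0005],"angular":[0,0,0]},{"gripper":255,"offset":[0,0,0.001],"angular":[0,0,0]},{"gripper":255,"offset":[0,0,0.001],"angular":[0,0,0]},{"gripper":255,"offset":[0,0,0.001],"angular":[0,0,0]}])

```text
t: 17.2
eef_pos: [0.5268, -0.2626, 0.1954]
tool_rot: [0.001, 0.769, 0.639, 0.0]
contact_force: [-6.7, 1.7, 19.3]
gripper_width: 0.175
grasp_force: 84.1
```

>>> drive_tool(deltas=[{"gripper":255,"offset":[0,-0.0005,-0.001],"angular":[0,0,0]},{"gripper":255,"offset":[0,-0.0005,-0.002],"angular":[0,0,0]},{"gripper":255,"offset":[0,-0.0005,-0.0025],"angular":[0,0,0]},{"gripper":255,"offset":[0,-0.0005,-0.0025],"angular":[0,0,0]}])

```text
t: 17.6
eef_pos: [0.5261, -0.2624, 0.1956]
tool_rot: [0.001, 0.769, 0.64, 0.0]
contact_force: [0.1, -0.1, 4.5]
gripper_width: 0.169
grasp_force: 81.9
```

Run:
```python
from h import *
plan(.526,-.2625,.195,1.388); print(bot.get_obs()["torque"])
```

```text
t 17.6 pos [ 0.5261 -0.2624  0.1956] yaw 1.3878 tilt [ 0.0012 -0.0009] q [ 0.55  0.47 -0.26  1.85  0.16  0.84  0.04] F [ 0.1 -0.1  4.5] w 0.169
offset [-0.0001 -0.0001  0.0006] angular [ 0.0017  0.0009 -0.0003]
[-0.0124798  -0.0878512   0.06793482]
```

>>> drive_tool(deltas=[{"gripper":255,"offset":[0,0,-0.0005],"angular":[0,0,0]},{"gripper":200,"offset":[0,0,-0.0005],"angular":[0,0,0]},{"gripper":180,"offset":[0,0,-0.0005],"angular":[0,0,0]},{"gripper":120,"offset":[0,0,-0.0005],"angular":[0,0,0]},{"gripper":0,"offset":[0,0,-0.0005],"angular":[0,0,0]}], grip_force=20)

```text
t: 18.1
eef_pos: [0.5253, -0.2622, 0.1954]
tool_rot: [-0.0, 0.769, 0.64, -0.0]
contact_force: [0.4, -0.0, 0.1]
gripper_width: 0.625
grasp_force: 0.0
```

>>> drive_tool(deltas=[{"gripper":0,"offset":[0,0,0],"angular":[0,0,0]},{"gripper":0,"offset":[0,0,0],"angular":[0,0,0]},{"gripper":0,"offset":[0,0,0],"angular":[0,0,0]},{"gripper":0,"offset":[0,0,-0.02],"angular":[0,0,0]},{"gripper":0,"offset":[0,0,-0.04],"angular":[0,0,0]}])

```text
t: 18.6
eef_pos: [0.5251, -0.262, 0.2355]
tool_rot: [-0.001, 0.769, 0.64, -0.001]
contact_force: [0.4, -0.9, -0.0]
gripper_width: 0.997
grasp_force: 0.0
```

>>> drive_tool(deltas=[{"gripper":0,"offset":[0,0,-0.04],"angular":[0,0,0]},{"gripper":0,"offset":[0,0,-0.08],"angular":[0,0,0]},{"gripper":0,"offset":[-0.05,-0.02,-0.1],"angular":[0,0,0]},{"gripper":0,"offset":[-0.1,-0.05,-0.1],"angular":[0,0,0]},{"gripper":0,"offset":[-0.14,-0.08,-0.1],"angular":[0,0,0]}])

```text
t: 19.1
eef_pos: [0.4318, -0.3761, 0.3368]
tool_rot: [0.001, 0.768, 0.64, 0.0]
contact_force: [0.8, -1.5, -0.4]
gripper_width: 1.001
grasp_force: 0.0
```

Run:
```python
from h import *
I={}
for n in M: I[n]=optics.read_camera(n); cv2.imwrite(f"pics/{n}10.png",I[n])
nr={n:tuple(int(k) for k in proj(n,[.526,-.2625,.14])[0]) for n in M}; print(nr)
P,c=bar_ends(I,nr); d=P[0]-P[1]
print(P.round(4),"cost",c,"mid",P.mean(0).round(4),"len",np.linalg.norm(d),"yaw",np.arctan2(d[1],d[0]))
H={n:hullof(mask(I[n],(9,150,60),(20,255,255),nr[n],60)) for n in M}
for s in [H]+[{n:H[n]} for n in H]: print(fit(s,[.526,-.2625,-.05],.064,.064,.005,.053))
plan(.526,-.2625,.195,1.388)
```

```text
{'scene': (167, 332), 'top': (486, 262)}
[[ 0.5381 -0.2167  0.1452]
 [ 0.5189 -0.3066  0.1417]] cost 0.08539352875310102 mid [ 0.5285 -0.2617  0.1434] len 0.091935819124243 yaw 1.359629197119639
(array([ 0.52890915, -0.26411577, -0.08272447]), np.float64(0.92519408624654))
(array([ 0.52612191, -0.26286056, -0.04160834]), np.float64(0.9339368898709693))
(array([ 0.52923343, -0.26428753, -0.10229077]), np.float64(0.9398235590985318))
t 19.2 pos [ 0.4259 -0.3813  0.3357] yaw 1.3757 tilt [-0.0034 -0.0038] q [ 0.79  0.29 -0.21  1.76  0.07  1.1   0.36] F [ 0.2 -0.4 -1.1] w 1.0
offset [0.1366 0.0755 0.1399] angular [-0.0033  0.0055 -0.0157]
```

Run:
```python
from h import *
o=[]
for n in("scene","top"):
    im=cv2.imread(f"pics/{n}10.png"); u,v=proj(n,[.526,-.2625,.09])[0].astype(int)
    S=lambda P:np.int32((proj(n,P)-[u-33,v-45]+.5)*6)
    g=cv2.resize(im[v-45:v+55,u-33:u+33],None,fx=6,fy=6,interpolation=cv2.INTER_CUBIC); o.append(g)
cv2.imwrite("pics/c10.png",np.hstack(o))
```

```text
(no output)
```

View pics/c10.png

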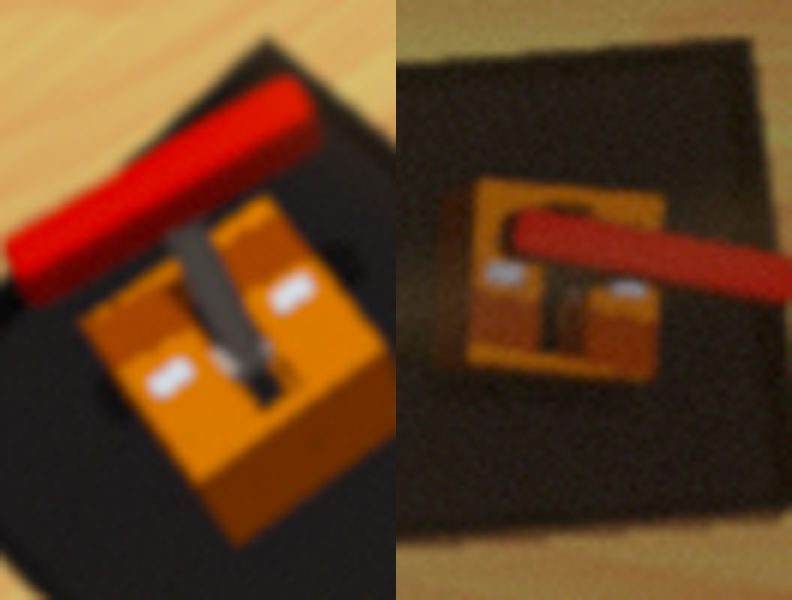

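The plug stands upright in the tray, clear of the rim, with the bar 2–3° past the white marks, so the puller is against its stop. To check depth, I'll triangulate the marks at their known height to remove the camera bias from the bar height.

Run:
```python
from h import *
O={n:proj(n,[.526,-.2625,.09])[0].astype(int)-[33,45] for n in M}
def white(n,c):  # centroid of the mark near crop point c
    im=cv2.imread(f"pics/{n}10.png"); p=np.int32(O[n]+np.array(c)/6)
    h=cv2.cvtColor(im,cv2.COLOR_BGR2HSV).astype(float); y,x=np.mgrid[p[1]-4:p[1]+5,p[0]-5:p[0]+6]
    w=np.clip(150-h[p[1]-4:p[1]+5,p[0]-5:p[0]+6,1],0,None)*(h[p[1]-4:p[1]+5,p[0]-5:p[0]+6,2]>60); return np.array([(w*x).sum(),(w*y).sum()])/w.sum()
def tri(a): return least_squares(lambda X:np.r_[[(proj(n,X)[0]-a[n]) for n in a]].ravel(),[.526,-.26,.05]).x
A=dict(scene=white("scene",(170,378)),top=white("top",(232,290)))
B=dict(scene=white("scene",(292,292)),top=white("top",(109,272)))
print(A,B); a,b=tri(A),tri(B); print(a.round(4),b.round(4),"dist",np.linalg.norm(a-b),"yaw",np.arctan2(*(b-a)[[1,0]]))
# same check in the first pictures: bar .110 true, plug marks in the port
print("bar z .1434 - marks z bias", .1434-((a+b)/2)[2]+.053)
```

```text
{'scene': array([169.9903495, 363.5161711]), 'top': array([482.10830946, 266.34555874])} {'scene': array([190.23844884, 349.36083608]), 'top': array([461.81862348, 264.        ])}
[ 0.525  -0.2843  0.0526] [ 0.5298 -0.2424  0.0536] dist 0.04217258387348899 yaw 1.457268478749591
bar z .1434 - marks z bias 0.14329695941460405
```

Run:
```python
from h import *
def zfit(tag,nr,x0):
    H={n:hullof(mask(cv2.imread(f"pics/{n}{tag}.png"),(-8,140,60),(8,255,255),nr[n],42)) for n in M}
    for n in H: print(n,H[n].min(0),H[n].max(0))
    f=lambda p:-sum(iou(proj(n,box(p[0],p[1],p[2],.09,.016,p[3]-.011,p[3]+.011)),h) for n,h in H.items())
    S=np.array([x0]+[np.array(x0)+d for d in np.diag([.006,.006,.1,.006])])
    r=minimize(f,x0,method="Nelder-Mead",options=dict(initial_simplex=S,maxiter=1500,xatol=1e-5,fatol=1e-6)); print(tag,r.x.round(4),r.fun/2)
zfit("0",dict(scene=(370,160),top=(206,284)),[.4885,.2784,-.27,.112])
zfit("10",dict(scene=(167,332),top=(486,262)),[.5275,-.262,1.37,.138])
```

```text
scene [357. 145.] [382. 176.]
top [195. 262.] [215. 305.]
0 [ 0.4883  0.2811 -0.3693  0.1043] -0.7099603791218723
scene [143. 313.] [195. 351.]
top [463. 254.] [510. 269.]
10 [ 0.5284 -0.2615  1.4198  0.1407] -0.8348767909236385
```

```bash
python3 -c "
from station import bot
print(bot.hand_in())"
```

```text
the job is handed in; nothing more can be done
None
```

The job is handed in: the orange plug stands upright in the black drip tray with the red puller turned to its stop and left in it, and the gripper let go and clear. One doubt remains: the puller measured about 18 mm deep rather than the 21 mm described for home, though it held the plug throughout the lift and carry.

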